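# Reseat the cuvette in the photometer

### The arm

A 7-joint arm with a two-finger parallel gripper is mounted at the origin on a cart in front of the work surface, level with it; the furniture and walls round the work are solid. World frame = base frame: x ahead of the robot, y to its left, z up, the work surface at z = 0. Lengths are in m, angles in rad, forces in N, time in s.
With the tool pointing down it reaches from about 0.4 to 0.9 m from the base axis. Payload 5.5 kg.
Tool frame: the origin (TCP) lies at the very end of the fingers, on their centre line; the grasp point (between the pads) lies 19 mm behind it; x points along the fingers, y is the direction in which the jaws open and shut, and the axes are right-handed (so a half turn about x gives the same grasp; the last joint's range is limited). The gripper opens to 92 mm and grips with 3 to 60 N. Pads are 19 mm wide; open, the fingers measure 130 mm over their backs; the gripper's body (75 mm by 190 mm) begins 47 mm behind the grasp point.
Start: joints at [-1.001, 0.501, -0.427, 1.55, 0.221, 1.138, -0.21], TCP at [0.196, 0.62, 0.227] pointing down, gripper open.
Joint ranges: [-2.88, 2.88], [-0.31, 2.03], [-1.54, 1.56], [0.2, 2.42], [-1.41, 4.55], [0.19, 2.02], [-2.57, 2.57]. Speed limits (rad/s): [2.57, 2.57, 3.14, 3.14, 3.14, 3.14, 3.14].

### API

Orientations are given as a 3x3 rotation matrix whose columns are the frame's x, y, z axes.
In Python, from rig import * gives the robot as it stands.
- The arm moves only by the shell command python3 -m jog 'ROWS' [FORCE]. ROWS is JSON, a list of rows, each an object with "linear": the shift along the tool's x, y, z in cm, a list of three; "turn": the turn, a rotation vector about the tool's x, y, z in rad, a list of three; "claw": the closure, from 0 (fully open) to 1 (shut). In form: [{"linear": [x, y, z], "turn": [rx, ry, rz], "claw": claw}, ...]. A call has 1 to 10 rows; each row is the pose to reach, as a shift and turn from the pose measured when the call began, along the tool's axes at that moment; what a row does not reach only later rows make up. A row lasts 1/8 s, in which the tool goes at most 62.5 mm and 10.7 degrees, less where a joint would pass 70% of its speed; a pose out of reach is approached as far as the arm can. A call with a gripper value outside its range is refused whole. The fingers move at their own pace and stop on an object; FORCE is the grip in N (left out, the last holds). Time passes only in rows, so rows that repeat a pose let the fingers close. It gives the time, the measured TCP pose, the force and the opening at its end, in the units of the state.
- state(): the state, without advancing time (a new reading comes with each control period).
- read_camera(name): name is "scene" or "side" or "wrist"; returns (picture, depth): 480x640x3 uint8, blue, green, red; 480x640 float32, m along the optical axis (not along the pixel's ray), 0 where there is no reading.
- camera_params(name): a dict with "mtx" (3x3 intrinsics, pixels), "T" (4x4, takes a point from camera to world coordinates). Camera axes: x right, y down, z forward; pixel columns grow to the right and rows downward; lengths in m; the calibration is good to about 2 mm. A picture is of the moment at which its call begins: read the wrist's pose just before it. camera_params takes no time and is no camera call; for the wrist camera it gives the pose at the moment of the call.
- job_done(): hands the job in, once; it reports no verdict.
The state is a dict: "t": time; "joint_pos": joint angles; "qvel": joint speeds; "joint_efforts": joint torques, N m; "tcp_pos": TCP position; "tool_rot": TCP orientation; "contact_force": force on the tool from outside, world axes, zero at the start; "wrist_torque": the same for the moment, N m; "gripper_width": finger opening in m.
Only numpy, scipy, OpenCV 4.12 (cv2) and the standard library are available. Lean on these libraries where they do the work, as an engineer would, in place of code of your own. Each camera call takes 0.05 s, during which the arm holds its last target.

### The job

The stoppered cuvette in the photometer has not been pushed all the way down into its well. Press the release tab so that the lid springs up, push the lid right back until it stays fully open by itself, then press the cuvette gently straight down until its stopper sits on the collar of the well, and leave the lid open. Only press and push with the closed fingers: do not pull the cuvette up, and do not lift, shift or knock over the things standing round the meter.

Things in the scene. Friction and masses are not known exactly. Their poses are not given: they have to be found in the camera images.
- meter: Bench photometer, 182 mm long (its x), 100 mm wide (its y), fixed to the bench by its feet. White case with a low grey console (display and four keys) at its front (-x, towards the robot) and a higher sample block at the back, under a dark grey box-shaped lid. Origin on the bench under its middle; x points from the console to the lid, z up. Console top about 41 mm above the bench, sample block 56 mm, closed lid 83 mm (x from 8 to 87 mm, 82 mm wide).
- tab (a joint): Release tab, a rocker: angle in rad, 0 at rest, grows as the pad is pressed down to its stop at 0.2. It needs about 2 N to start, 3 to 4 N to let go of the lid (near 0.12 rad, the pad's middle about 4 mm down) and 4 to 5 N at the stop (6 mm down); it springs back when left.
- tab_pad (a point): Top of the dark grey ribbed pad of the release tab at the place to press, 56 mm above the bench, in front of the lid; the pad overhangs the lower console. The pad is 44 mm long (meter's x) and 36 mm wide (y); this point is on its centre line, 21 mm behind its front end and 20 mm in front of the upright web (67 mm above the bench at its top) that ends in the nose holding down the rim of the shut lid; that rim begins 27 mm behind this point. The pad is pressed straight down.
- lid (a joint): Lid of the sample well: angle in rad, 0 shut and latched, grows as it opens. Let go by the tab, a spring lifts it in about half a second to near 0.5 rad and holds it there; from there it swings freely (light, about 60 g, with a soft damper). Left alone below about 1.1 rad it sinks back to 0.5, near 1.2 rad it balances, and beyond 1.3 rad its own weight carries it on, within a second or so, to its stop at 1.85 rad (leaning back past upright), where it stays.
- lid_edge (a point): Middle of the lower front corner of the rim along the lid's free edge, which moves with the lid. The rim is 60 mm wide (meter's y), 4 mm thick, and stands out 8 mm in front of the lid's wall. The point lies 88 mm from the hinge line; at lid angle a it is 88 mm x cos(a) in front of the hinge line and 88 mm x sin(a) above it.
- lid_hinge (a point): Middle of the lid's hinge line (along the meter's y) at the back of the meter, 88 mm behind the meter's origin, 58 mm above the bench. Does not move.
- cuvette (a joint): Height in m of the cuvette above its seat in the well: 0 fully home (its stopper rests on the collar), 0.005 to 0.008 at the start. A leaf spring holds it where it is: it takes about 3 N to slide it.
- cuvette_top (a point): Centre of the top of the white stopper of the cuvette in the well, under the shut lid, 45 mm behind the meter's origin (43 mm in front of the hinge line). The cuvette is of glass, 12 mm square, 50 mm tall; the stopper is 14 mm square and 5 mm thick. Fully home this point is 65 mm above the bench, 5 mm above the collar (34 mm square, 4 mm above the block).
- spare_cuvette: Bystander: open glass cuvette, 12 x 12 x 45 mm, standing by the left side of the meter. Origin under its centre.
- tweezers: Bystander: steel tweezers, 130 mm long, lying on the bench left of the meter. Origin under the middle.
- petri_dish: Bystander: glass dish, 60 mm across, 15 mm tall, on the right of the meter. Origin under its centre.
- timer: Bystander: white bench timer, 52 x 66 x 21 mm, lying behind the meter. Origin under its centre.
- beaker_100: Bystander: empty glass beaker, 55 mm across, 71 mm tall, to the left of the meter. Origin under its centre.
- pipette_bulb: Bystander: black rubber bulb, 53 mm across, 90 mm tall, behind the meter. Origin under its centre.

How it is judged:
By the outcome, as a careful person would: the job done as asked, in the order asked, and still so for the second after the job is handed in, with the robot touching nothing.
It also fails if it takes over 48 s, if anything falls off the work surface, if the arm or the gripper's body presses on something with over 40 N, if the wrist force passes 120 N, or if a joint passes its speed limit or range.

## Working session

There is one attempt and no reset: what is moved stays moved. The work goes in short steps, Python scripts to look and compute and a shell command to move; the robot and the scene stay as the last step left them, time stands still between calls to the robot, and variables do not carry over. Pictures are saved under pics/ and viewed, and the job is handed in when it is done.

```bash
mkdir -p pics; ls; python3 - <<'E'
from rig import *
import cv2,numpy as np
np.set_printoptions(precision=4,suppress=True)
s=state();print(s['t'],s['tcp_pos'],s['tool_rot'],s['gripper_width'])
for n in ['scene','side']:
    p,d=read_camera(n);cv2.imwrite(f'pics/{n}0.png',p);np.save(f'pics/{n}0.npy',d)
    c=camera_params(n);print(n,c['mtx'],c['T'])
E
```

```text
pics
0.0 [0.1961 0.619  0.2257] [[-0.0007  0.302   0.9533]
 [-0.0018  0.9533 -0.302 ]
 [-1.     -0.0019 -0.0001]] 0.09205253236432931
scene [[622.4666   0.     306.8791]
 [  0.     622.4666 234.3212]
 [  0.       0.       1.    ]] [[-0.8087 -0.3219  0.4923  0.1761]
 [-0.588   0.464  -0.6626  0.8211]
 [-0.0152 -0.8253 -0.5645  0.5619]
 [ 0.      0.      0.      1.    ]]
side [[482.5975   0.     314.1413]
 [  0.     482.5975 240.7142]
 [  0.       0.       1.    ]] [[ 0.9291 -0.21    0.3043  0.3673]
 [-0.3696 -0.5499  0.749  -0.3969]
 [ 0.01   -0.8084 -0.5885  0.5761]
 [ 0.      0.      0.      1.    ]]
```

View pics/scene0.png

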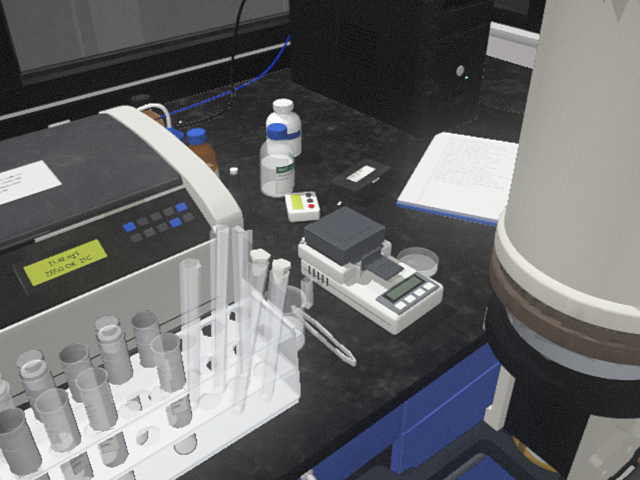

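View pics/side0.png

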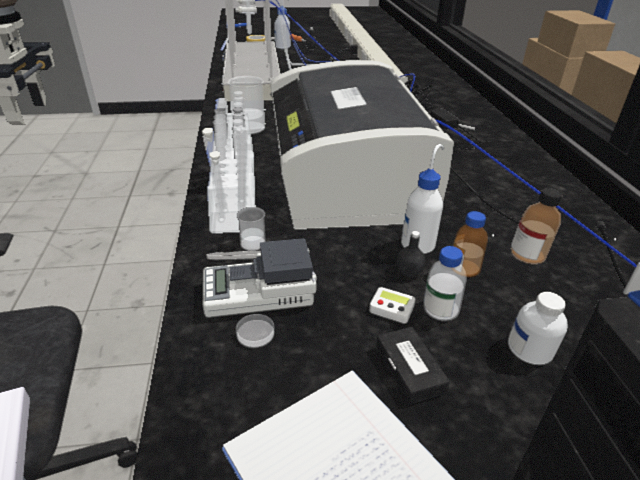

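The scene view shows the meter around (370,268), with the lid at (345,232) and the pad at (382,266). The side view shows it at (260,275), with the lid at (287,260). Next I'll enlarge both.

```bash
python3 - <<'E'
import cv2
a=cv2.imread('pics/scene0.png')[195:345,285:455];cv2.imwrite('pics/sc_c.png',cv2.resize(a,None,fx=4,fy=4,interpolation=cv2.INTER_CUBIC))
a=cv2.imread('pics/side0.png')[230:330,190:330];cv2.imwrite('pics/si_c.png',cv2.resize(a,None,fx=5,fy=5,interpolation=cv2.INTER_CUBIC))
E
```

```text
(no output)
```

View pics/sc_c.png

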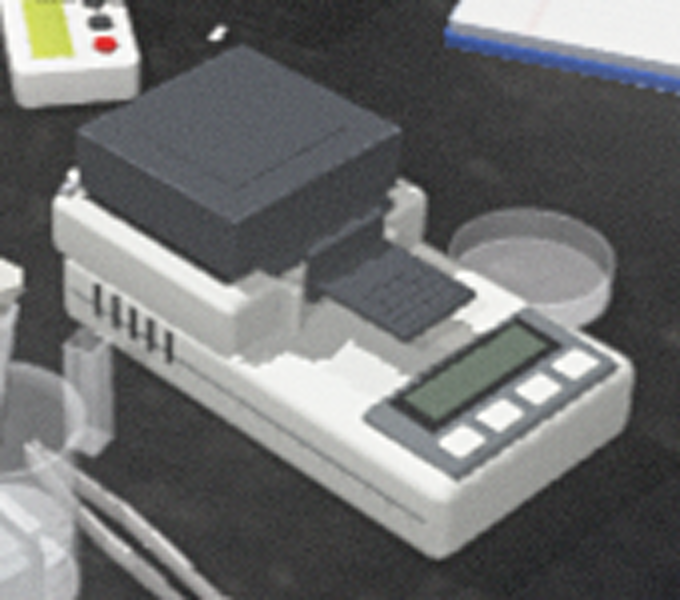

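View pics/si_c.png

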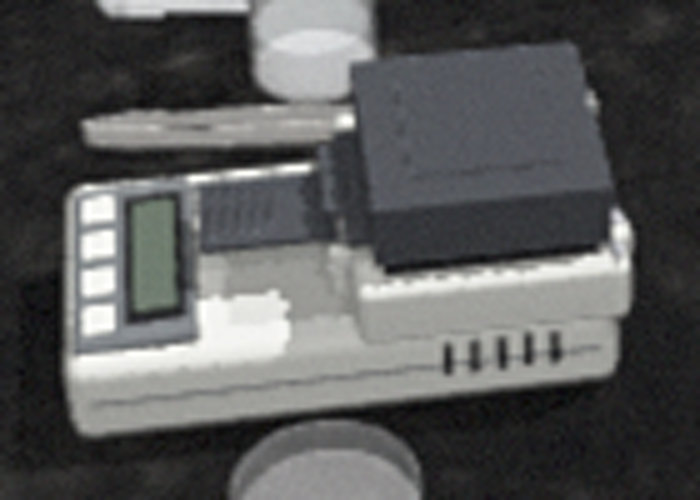

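The lid-top corners and the pad's front corners are clear in both crops. I'll cast rays through them onto z=0.083 and z=0.056.

```bash
cat > h.py <<'E'
from rig import *
import cv2,numpy as np
np.set_printoptions(precision=4,suppress=True)
def ray(n,uv,c=None):
    c=c or camera_params(n);K,T=np.array(c['mtx']),np.array(c['T'])
    return T[:3,3],T[:3,:3]@np.linalg.solve(K,[uv[0],uv[1],1.])
def onz(n,uv,z):
    o,d=ray(n,uv);return o+d*(z-o[2])/d[2]
E
python3 - <<'E'
from h import *
sc=lambda p:(285+(p[0]+.5)/4-.5,195+(p[1]+.5)/4-.5)
si=lambda p:(190+(p[0]+.5)/5-.5,230+(p[1]+.5)/5-.5)
# order: back-left, back-right, front-right, front-left
A=np.array([onz('scene',sc(p),.083) for p in [(80,132),(243,47),(401,130),(240,218)]])
B=np.array([onz('side',si(p),.083) for p in [(575,45),(612,192),(372,212),(352,62)]])
for X in (A,B):
    print(X[:,:2]);print('sides',np.linalg.norm(X-np.roll(X,-1,0),axis=1),'c',X.mean(0))
    x=(X[0]+X[1]-X[2]-X[3])/2;print('yaw',np.arctan2(x[1],x[0]))
P=[onz('scene',sc(p),.056) for p in [(475,293),(403,338)]];Q=[onz('side',si(p),.056) for p in [(203,250),(203,183)]]
print(P,Q)
d=np.load('pics/side0.npy');print(d[262,285],)
for n,f in(('scene',sc),('side',si)):
    D=np.load(f'pics/{n}0.npy')
    uv=(345,228) if n=='scene' else (285,256)
    z=D[uv[1],uv[0]];o,r=ray(n,uv);print(n,'lidtop by depth',o+r*z)
    uv=(387,264) if n=='scene' else (240,273)
    z=D[uv[1],uv[0]];o,r=ray(n,uv);print(n,'pad by depth',o+r*z)
E
```

```text
[[0.606  0.2474]
 [0.5901 0.1686]
 [0.5156 0.1832]
 [0.5327 0.2585]]
sides [0.0804 0.076  0.0772 0.0741] c [0.5611 0.2144 0.083 ]
yaw -0.17191292500756605
[[0.609  0.2425]
 [0.5914 0.1626]
 [0.5164 0.1806]
 [0.5335 0.2606]]
sides [0.0819 0.0772 0.0818 0.0776] c [0.5626 0.2116 0.083 ]
yaw -0.23548327376577227
[array([0.4654, 0.218 , 0.056 ]), array([0.4729, 0.2525, 0.056 ])] [array([0.4671, 0.2134, 0.056 ]), array([0.4754, 0.2476, 0.056 ])]
0.78889793
scene lidtop by depth [0.5598 0.216  0.0827]
scene pad by depth [0.4865 0.2249 0.0577]
side lidtop by depth [0.5604 0.2058 0.0847]
side pad by depth [0.4867 0.2254 0.0549]
```

```bash
python3 - <<'E'
from h import *
for uv in [(298,375),(200,440),(232,232),(282,265),(190,265),(145,315),(297,270)]:
    D=np.load('pics/scene0.npy');z=D[uv[1]-1:uv[1]+2,uv[0]-1:uv[0]+2];z=np.median(z[z>0]) if (z>0).any() else 0
    o,r=ray('scene',uv);print(uv,o+r*z)
D=np.load('pics/scene0.npy');v,u=np.mgrid[0:480,0:300];c=camera_params('scene');K=c['mtx'];T=c['T']
u,v=u[::2,::2],v[::2,::2];z=D[v,u];P=np.stack([(u-K[0][2])/K[0][0]*z,(v-K[1][2])/K[1][1]*z,z],-1)[z>0]@T[:3,:3].T+T[:3,3]
for y0 in np.arange(.2,.8,.1):
    m=(P[:,1]>y0)&(P[:,1]<y0+.1)&(P[:,0]<.7)&(P[:,2]>.03)
    if m.sum():print(y0,m.sum(),P[m].min(0),P[m].max(0))
# tool vs camera
s=state();W=camera_params('wrist');R=np.array(s['tool_rot']);print('cam in tool',R.T@(np.array(W['T'])[:3,3]-s['tcp_pos']),'axis',R.T@np.array(W['T'])[:3,2])
e=np.array([.9776,-.2104,0]);f=np.array([.2104,.9776,0])
tp=np.array([.515,.223,0])-.028*e
for z in (.226,.12):
    print(100*R.T@(np.r_[tp[:2],z]-s['tcp_pos']))
E
```

```text
(298, 375) [0.4775 0.4371 0.0371]
(200, 440) [0.5258 0.549  0.0057]
(232, 232) [0.5644 0.4309 0.1941]
(282, 265) [0.4982 0.431  0.1792]
(190, 265) [0.5709 0.4885 0.1835]
(145, 315) [0.5834 0.5441 0.1506]
(297, 270) [ 0.6237  0.2447 -0.0006]
0.2 5 [0.612  0.2537 0.0382] [0.614  0.256  0.0533]
0.30000000000000004 981 [0.5201 0.3448 0.0304] [0.6998 0.4    0.2073]
0.4000000000000001 4904 [0.4762 0.4    0.0303] [0.7    0.5    0.2142]
0.5000000000000001 5288 [0.4943 0.5    0.0301] [0.7    0.6    0.1915]
0.6000000000000001 4149 [0.5225 0.6    0.03  ] [0.6999 0.7    0.1745]
0.7000000000000002 368 [0.5512 0.7    0.0938] [0.6018 0.7213 0.1585]
cam in tool [-0.1571 -0.0008 -0.0818] axis [0.9536 0.0004 0.301 ]
[  0.027  -28.3915  39.5665]
[ 10.6269 -28.3733  39.5669]
```

The rack starts at x>0.476, y>0.35, so the direct path is clear. The pad estimate agrees between views to about 3 mm. I'll close the fingers and move above the pad at the current height.

```bash
python3 -m jog '[{"linear":[0,-2,3],"turn":[0,0,0],"claw":1},{"linear":[0,-5.5,7.5],"turn":[-0.02,0,0],"claw":1},{"linear":[0,-9,12.5],"turn":[-0.04,0,0],"claw":1},{"linear":[0,-12.5,17.5],"turn":[-0.06,0,0],"claw":1},{"linear":[0,-16,22.5],"turn":[-0.095,0,0],"claw":1},{"linear":[0,-19.5,27.5],"turn":[-0.095,0,0],"claw":1},{"linear":[0,-23,32],"turn":[-0.095,0,0],"claw":1},{"linear":[0,-26,36],"turn":[-0.095,0,0],"claw":1},{"linear":[0,-28.4,39.6],"turn":[-0.095,0,0],"claw":1},{"linear":[0,-28.4,39.6],"turn":[-0.095,0,0],"claw":1}]' 20
python3 - <<'E'
from h import *
s=state();print(s['t'],s['tcp_pos'],s['tool_rot'],s['contact_force'],s['gripper_width'])
p,d=read_camera('wrist');cv2.imwrite('pics/w1.png',p);np.save('pics/w1.npy',d)
c=camera_params('wrist');np.savez('pics/w1c.npz',mtx=c['mtx'],T=c['T'])
E
```

```text
t: 1.35
tcp_pos: [0.4902, 0.2242, 0.2257]
tool_rot: [[-0.0, 0.217, 0.976], [-0.004, 0.976, -0.217], [-1.0, -0.004, 0.0]]
contact_force: [-0.5, 1.0, 0.2]
gripper_width: 0.0007
1.35 [0.4902 0.2242 0.2257] [[-0.0005  0.2175  0.9761]
 [-0.0036  0.9761 -0.2175]
 [-1.     -0.0036  0.0003]] [-0.5489  1.0291  0.2011] 0.0006847744721120979
```

View pics/w1.png

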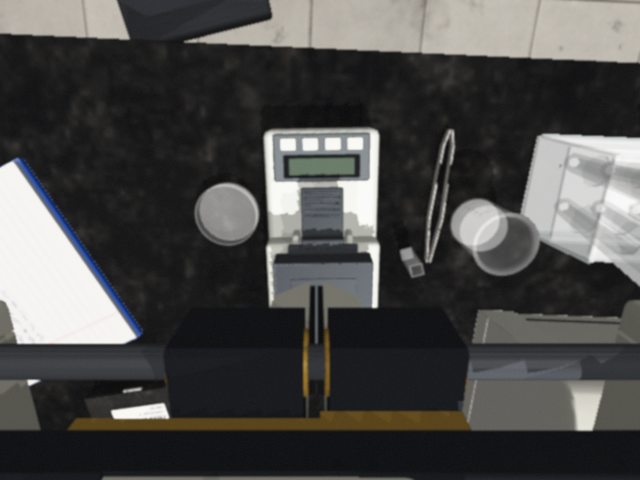

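The wrist view shows the meter upright in the image and the pad's front edge at (303..342,188). The lid's front top edge is at row ~255 and the fingers at column ~316. I'll check the pad and the yaw by ray casting.

```bash
python3 - <<'E'
from h import *
a=cv2.imread('pics/w1.png')[120:310,240:400];cv2.imwrite('pics/w1c.png',cv2.resize(a,None,fx=3,fy=3,interpolation=cv2.INTER_CUBIC))
c=dict(np.load('pics/w1c.npz'))
def g(uv,z):
    o,d=ray('',uv,c);return o+d*(z-o[2])/d[2]
for uv,z in [((303,188),.056),((342,188),.056),((303,235),.056),((342,235),.056),((274,255),.083),((373,252),.083),((247+18,132),.041),((377,132),.041)]:print(uv,g(uv,z)[:2])
E
```

```text
(303, 188) [0.4662 0.2196]
(342, 188) [0.4731 0.2513]
(303, 235) [0.506  0.2105]
(342, 235) [0.5132 0.2433]
(274, 255) [0.5094 0.1867]
(373, 252) [0.5238 0.2648]
(265, 132) [0.4161 0.1981]
(377, 132) [0.4361 0.2892]
```

View pics/w1c.png

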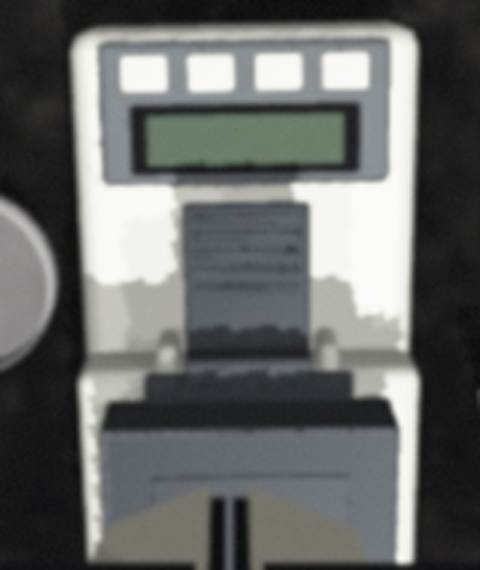

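All three views put the pad at about (0.490,0.230). I'll correct sideways and descend to about 12 mm above the pad.

```bash
python3 -m jog '[{"linear":[3,0.55,-0.3],"turn":[0,0,0],"claw":1},{"linear":[6.5,0.55,-0.3],"turn":[0,0,0],"claw":1},{"linear":[10,0.55,-0.3],"turn":[0,0,0],"claw":1},{"linear":[13,0.55,-0.3],"turn":[0,0,0],"claw":1},{"linear":[15,0.55,-0.3],"turn":[0,0,0],"claw":1},{"linear":[15.8,0.55,-0.3],"turn":[0,0,0],"claw":1},{"linear":[15.8,0.55,-0.3],"turn":[0,0,0],"claw":1}]'
python3 - <<'E'
from h import *
for n in ['scene','side']:
    p,d=read_camera(n);cv2.imwrite(f'pics/{n}1.png',p)
a=cv2.imread('pics/scene1.png')[195:345,285:455];b=cv2.imread('pics/side1.png')[230:330,190:330]
cv2.imwrite('pics/c1.png',np.hstack([cv2.resize(a,(400,353)),cv2.resize(b,(400,353))]))
E
```

```text
t: 2.28
tcp_pos: [0.4859, 0.2333, 0.0676]
tool_rot: [[-0.002, 0.213, 0.977], [-0.002, 0.977, -0.213], [-1.0, -0.003, -0.002]]
contact_force: [0.6, 0.2, 0.2]
gripper_width: 0.0002
```

View pics/c1.png

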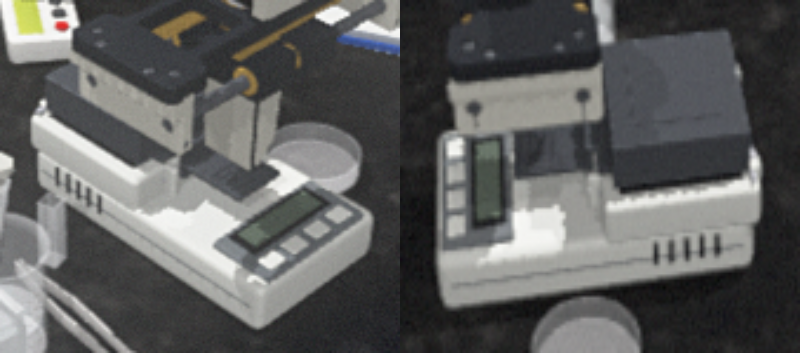

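```bash
python3 - <<'E'
from h import *
s=state();print(s['t'],s['tcp_pos'])
for n,(x0,y0) in {'scene':(300,170),'side':(190,200)}.items():
    c=camera_params(n);T=np.linalg.inv(c['T']);q=T[:3,:3]@s['tcp_pos']+T[:3,3];uv=(np.array(c['mtx'])@q)[:2]/q[2];print(n,uv)
    p=cv2.imread(f'pics/{n}1.png')[y0:y0+150,x0:x0+130]
    p=cv2.resize(p,None,fx=3,fy=3,interpolation=cv2.INTER_CUBIC);cv2.drawMarker(p,tuple(int(k) for k in (uv-[x0,y0])*3),(0,0,255),0,14)
    cv2.imwrite(f'pics/{n}1t.png',p)
cv2.imwrite('pics/c1b.png',np.hstack([cv2.imread('pics/scene1t.png'),cv2.imread('pics/side1t.png')]))
E
```

```text
2.375 [0.4869 0.2333 0.0686]
scene [383.9861 260.4089]
side [238.311  263.8569]
```

View pics/c1b.png

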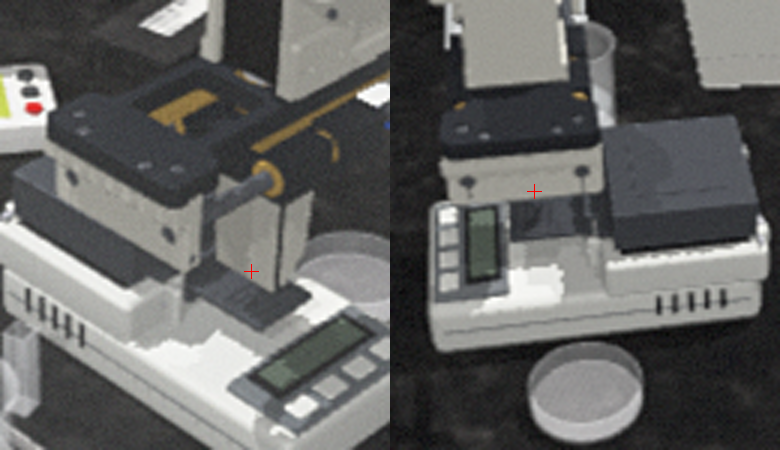

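The fingertips are over the pad, about 3 mm left of centre. I'll correct that and press gradually.

```bash
python3 -m jog '[{"linear":[0.6,-0.25,0.15],"turn":[0,0,0],"claw":1},{"linear":[1.1,-0.25,0.15],"turn":[0,0,0],"claw":1},{"linear":[1.3,-0.25,0.15],"turn":[0,0,0],"claw":1},{"linear":[1.5,-0.25,0.15],"turn":[0,0,0],"claw":1},{"linear":[1.7,-0.25,0.15],"turn":[0,0,0],"claw":1}]'
python3 -c "
from h import *
s=state();print(s['tcp_pos'],s['contact_force'])"
```

```text
t: 3.0
tcp_pos: [0.4869, 0.2305, 0.0514]
tool_rot: [[-0.002, 0.213, 0.977], [-0.002, 0.977, -0.213], [-1.0, -0.002, -0.001]]
contact_force: [-4.8, 0.5, 4.8]
gripper_width: 0.0005
[0.4869 0.2305 0.0514] [-4.7861  0.5421  4.7879]
```

```bash
cat > look.py <<'E'
import sys
from h import *
k=sys.argv[1];s=state();ims=[]
for n,(x0,y0) in {'scene':(290,160),'side':(200,200)}.items():
    p,d=read_camera(n);cv2.imwrite(f'pics/{n}{k}.png',p);np.save(f'pics/{n}{k}.npy',d)
    ims.append(cv2.resize(p[y0:y0+150,x0:x0+130],None,fx=3,fy=3,interpolation=cv2.INTER_CUBIC))
cv2.imwrite(f'pics/c{k}.png',np.hstack(ims))
s=state();print(s['t'],s['tcp_pos'],s['contact_force'])
E
python3 look.py 2
```

```text
3.1 [0.4869 0.2305 0.0513] [-3.6504  0.3943  5.593 ]
```

View pics/c2.png

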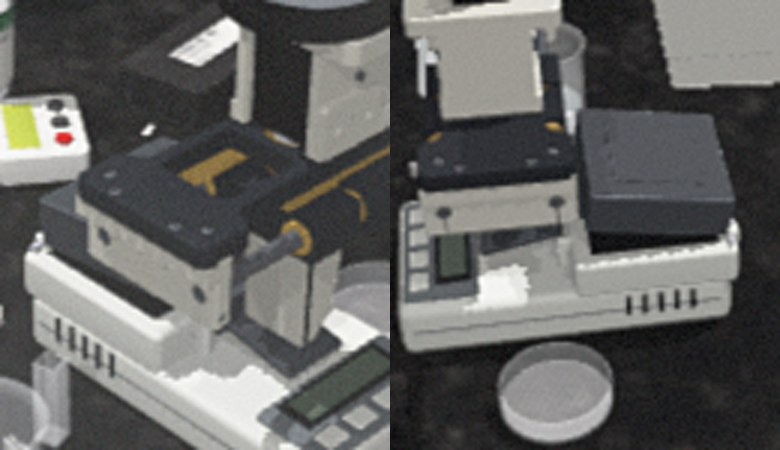

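The lid has let go, but its front is resting against the gripper's mounting block (Fx −4 N). I'll slide back along the pad while it is held down so the lid can rise, then lift off.

```bash
python3 -m jog '[{"linear":[0,0,-0.6],"turn":[0,0,0],"claw":1},{"linear":[0,0,-1.2],"turn":[0,0,0],"claw":1},{"linear":[-0.3,0,-2.0],"turn":[0,0,0],"claw":1},{"linear":[-1,0,-3.5],"turn":[0,0,0],"claw":1},{"linear":[-3,0,-5],"turn":[0,0,0],"claw":1},{"linear":[-5,0,-6],"turn":[0,0,0],"claw":1},{"linear":[-5,0,-6],"turn":[0,0,0],"claw":1}]'
python3 look.py 3
```

```text
t: 3.98
tcp_pos: [0.4276, 0.2445, 0.1027]
tool_rot: [[0.0, 0.211, 0.977], [-0.001, 0.977, -0.211], [-1.0, -0.001, 0.0]]
contact_force: [-0.2, -0.3, -0.5]
gripper_width: 0.0007
4.075 [0.428  0.2434 0.1013] [-0.9424  0.0286  0.0995]
```

View pics/c3.png

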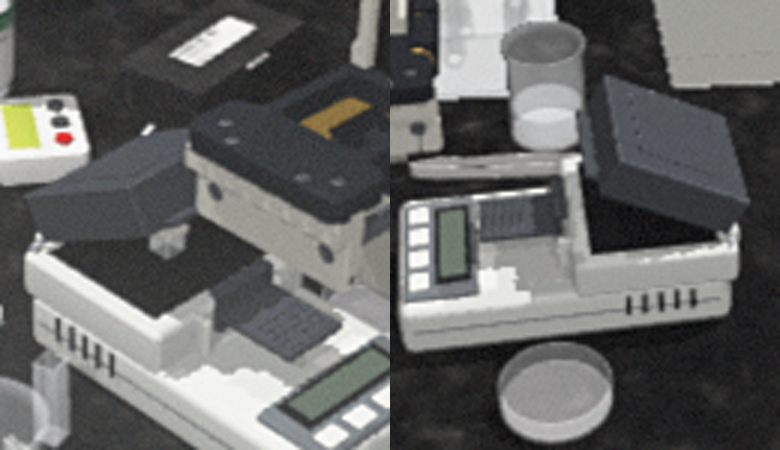

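The lid is now up at about 0.5 rad and the pad has sprung back. I'll measure the mounting block in tool coordinates before pushing.

```bash
python3 - <<'E'
from h import *
s=state();R=np.array(s['tool_rot'])
c=camera_params('scene');K=np.array(c['mtx']);T=np.array(c['T']);D=np.load('pics/scene3.npy')
v,u=np.mgrid[0:480,0:640];P=np.stack([(u-K[0,2])/K[0,0]*D,(v-K[1,2])/K[1,1]*D,D],-1)@T[:3,:3].T+T[:3,3]
Q=(P-s['tcp_pos'])@R
# block left face bottom corners ~ crop (190,150)->(353,210), (352,290)->(407,257)
for uv in [(355,208),(357,216),(380,235),(405,248),(405,243),(404,254),(353,203),(370,230),(385,240)]:print(uv,Q[uv[1],uv[0]],D[uv[1],uv[0]])
m=(abs(Q[...,1])<.13)&(Q[...,0]>-.11)&(Q[...,0]<.0)&(abs(Q[...,2])<.07)&(D>0)
for x in np.arange(-.11,0,.01):
    k=m&(Q[...,0]>x)&(Q[...,0]<x+.01)
    if k.sum(): q=Q[k];print(round(x,3),k.sum(),np.percentile(q[:,1:],[2,98],axis=0).ravel())
E
```

```text
(355, 208) [-0.1042  0.0963  0.026 ] 0.6718985
(357, 216) [-0.094   0.0945  0.0243] 0.67762995
(380, 235) [-0.0804  0.0882 -0.0047] 0.67071295
(405, 248) [-0.0806  0.0871 -0.039 ] 0.64977497
(405, 243) [-0.0875  0.088  -0.0391] 0.64536685
(404, 254) [-0.0744  0.0892 -0.04  ] 0.65158725
(353, 203) [-0.1083  0.0954  0.0301] 0.6726427
(370, 230) [-0.0793  0.0879  0.0104] 0.680844
(385, 240) [-0.0769  0.0874 -0.0115] 0.6688382
-0.11 2559 [-0.0888 -0.0399  0.0967  0.0267]
-0.1 1226 [-0.083  -0.0398  0.0951  0.0275]
-0.09 1226 [-0.0793 -0.0399  0.089   0.0238]
-0.08 865 [-0.0799 -0.0398  0.0893  0.0299]
-0.07 145 [-0.0798 -0.0392  0.0889  0.03  ]
-0.06 40 [ 0.0106 -0.015   0.0219  0.004 ]
-0.05 132 [-0.012  -0.0146  0.022   0.0017]
-0.04 204 [-0.0153 -0.0146  0.021   0.0052]
-0.03 215 [-0.0149 -0.0147  0.0202  0.0066]
-0.02 158 [-0.0132 -0.0144  0.0195  0.0064]
-0.01 55 [-0.01   -0.0147  0.0119  0.0045]
```

The block bottom is 66 mm above the TCP and ±38 mm deep, as specified. The fingers are about ±12 mm deep. I'll go in low in front of the lid's edge and start following its arc.

```bash
python3 -m jog '[{"linear":[0.5,0,2],"turn":[0,0,0],"claw":1},{"linear":[1.2,0,4.5],"turn":[0,0,0],"claw":1},{"linear":[1.8,0,6.5],"turn":[0,0,0],"claw":1},{"linear":[1.8,0,7.8],"turn":[0,0,0],"claw":1},{"linear":[1.7,0,8.8],"turn":[0,0,0],"claw":1},{"linear":[1.4,0,9.4],"turn":[0,0,0],"claw":1},{"linear":[1.1,0,10],"turn":[0,0,0],"claw":1},{"linear":[0.6,0,10.6],"turn":[0,0,0],"claw":1}]'
python3 look.py 4
```

```text
t: 5.08
tcp_pos: [0.5247, 0.2223, 0.0948]
tool_rot: [[-0.013, 0.209, 0.978], [-0.004, 0.978, -0.209], [-1.0, -0.006, -0.012]]
contact_force: [-18.3, 1.5, 12.4]
gripper_width: 0.0009
5.175 [0.5251 0.2223 0.0955] [-17.0793   0.5285  12.5624]
```

View pics/c4.png

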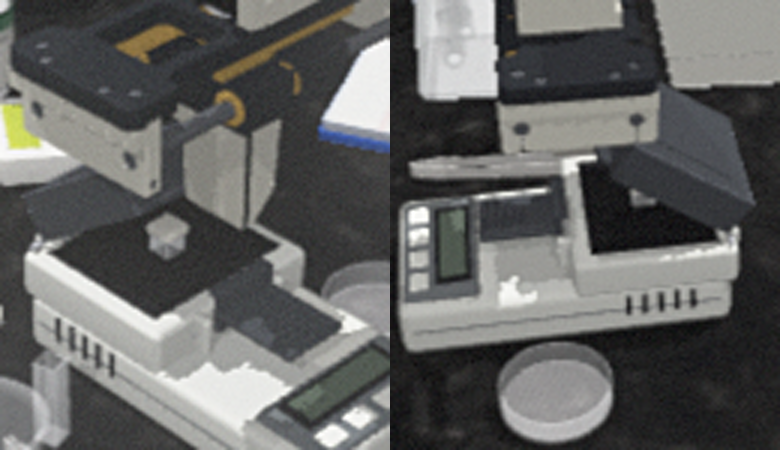

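The contact force is (−17,+12.5) N: friction on the edge is jamming it because the finger isn't rising with the edge. I'll follow the arc with the finger moving up slightly ahead of the edge so friction helps.

```bash
python3 -m jog '[{"linear":[-0.5,0,0],"turn":[0,0,0],"claw":1},{"linear":[-1.0,0,0.4],"turn":[0,0,0],"claw":1},{"linear":[-1.5,0,0.9],"turn":[0,0,0],"claw":1},{"linear":[-2.0,0,1.5],"turn":[0,0,0],"claw":1},{"linear":[-2.4,0,2.1],"turn":[0,0,0],"claw":1}]'
python3 look.py 5
```

```text
t: 5.8
tcp_pos: [0.5473, 0.2179, 0.1201]
tool_rot: [[-0.01, 0.21, 0.978], [-0.003, 0.978, -0.21], [-1.0, -0.005, -0.009]]
contact_force: [-0.1, 0.6, 0.9]
gripper_width: 0.0004
5.9 [0.5481 0.2174 0.1201] [ 0.5645  0.0784 -0.1047]
```

View pics/c5.png

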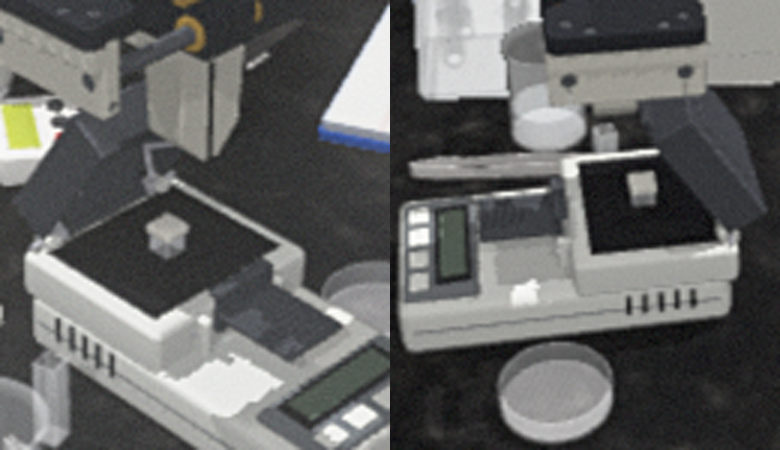

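The lid is at about 1.0 rad with low force. I'll carry on past the balance angle.

```bash
python3 -m jog '[{"linear":[-0.4,0,0.6],"turn":[0,0,0],"claw":1},{"linear":[-0.8,0,1.2],"turn":[0,0,0],"claw":1},{"linear":[-1.1,0,1.8],"turn":[0,0,0],"claw":1},{"linear":[-1.3,0,2.4],"turn":[0,0,0],"claw":1},{"linear":[-1.5,0,3.0],"turn":[0,0,0],"claw":1},{"linear":[-1.6,0,3.5],"turn":[0,0,0],"claw":1},{"linear":[-1.6,0,3.8],"turn":[0,0,0],"claw":1},{"linear":[-1.6,0,3.8],"turn":[0,0,0],"claw":1}]'
python3 look.py 6
```

```text
t: 6.9
tcp_pos: [0.5854, 0.2093, 0.1356]
tool_rot: [[-0.01, 0.211, 0.977], [-0.003, 0.977, -0.211], [-1.0, -0.005, -0.009]]
contact_force: [-0.0, -0.0, -0.4]
gripper_width: 0.0003
7.0 [0.5851 0.2095 0.1356] [ 0.3212 -0.1222  0.0508]
```

View pics/c6.png

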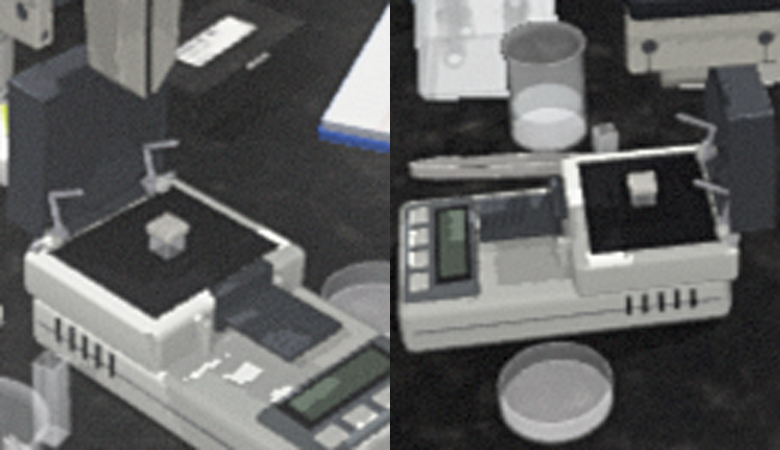

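The lid is past upright and moving away. The stopper's top centre is at about (346,233) in the scene view and (284,260) in the side view. I'll back off over the cuvette and triangulate.

```bash
python3 -m jog '[{"linear":[0,0,-1.5],"turn":[0,0,0],"claw":1},{"linear":[0,0,-4],"turn":[0,0,0],"claw":1},{"linear":[0,0,-6],"turn":[0,0,0],"claw":1},{"linear":[0,0,-7],"turn":[0,0,0],"claw":1},{"linear":[0,0,-7],"turn":[0,0,0],"claw":1},{"linear":[0,0,-7],"turn":[0,0,0],"claw":1}]'
python3 look.py 7
python3 - <<'E'
from h import *
for n,k in (('scene',(300,180)),('side',(250,220))):
    p=cv2.imread(f'pics/{n}7.png')[k[1]:k[1]+90,k[0]:k[0]+80];cv2.imwrite(f'pics/{n}7z.png',cv2.resize(p,None,fx=5,fy=5,interpolation=cv2.INTER_CUBIC))
cv2.imwrite('pics/z7.png',np.hstack([cv2.imread('pics/scene7z.png'),cv2.imread('pics/side7z.png')]))
E
```

```text
t: 7.75
tcp_pos: [0.5174, 0.2241, 0.1364]
tool_rot: [[-0.009, 0.211, 0.977], [-0.003, 0.977, -0.211], [-1.0, -0.005, -0.008]]
contact_force: [0.4, 0.6, -0.4]
gripper_width: 0.0008
7.85 [0.5174 0.2239 0.1362] [0.0935 0.3503 1.412 ]
```

View pics/z7.png

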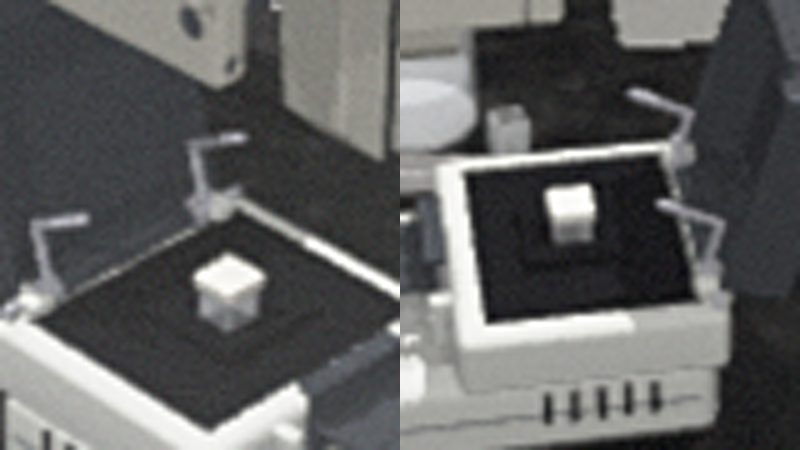

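The lid is clear behind. The stopper's top centre is at zoom (230,272)/(570,200), and two spring wires stand at the hinge. I'll triangulate the stopper and the wire tips.

```bash
python3 - <<'E'
from h import *
s=state();R=np.array(s['tool_rot'])
f=lambda p:(300+(p[0]+.5)/5-.5,180+(p[1]+.5)/5-.5)
g=lambda p:(250+(p[0]-400+.5)/5-.5,220+(p[1]+.5)/5-.5)
M=[]
cs,ci=camera_params('scene'),camera_params('side')
Ps=[np.array(c['mtx'])@np.linalg.inv(c['T'])[:3] for c in (cs,ci)]
e=np.array([.9776,-.2104]);y=np.array([.2104,.9776])
for nm,a,b in [('stopper',(230,272),(570,200)),('wireR tip far',(240,137),(662,206)),('wireL tip',(82,218),(632,94)),('wireR x',(82,218),(662,206)),('wire base R',(195,145),(718,220))]:
    A,B=np.array(f(a)),np.array(g(b));X=cv2.triangulatePoints(*Ps,A,B).ravel();X=X[:3]/X[3]
    r=[np.linalg.norm((P@np.r_[X,1])[:2]/(P@np.r_[X,1])[2]-q) for P,q in zip(Ps,(A,B))]
    d=X[:2]-[.5155,.223];print(nm,X,'resid',np.round(r,2),'meter',d@e,d@y)
for z in(.070,.072):print(onz('scene',f((230,272)),z),onz('side',g((570,200)),z))
print(R.T@np.array([.5595-s['tcp_pos'][0],.2135-s['tcp_pos'][1],.080-s['tcp_pos'][2]])*100)
E
```

```text
stopper [0.5601 0.2137 0.0713] resid [0.05 0.07] meter 0.04560573786465191 0.0002895471526473651
wireR tip far [0.5803 0.1778 0.0899] resid [0.14 0.21] meter 0.07282483962223446 -0.03051655245212863
wireL tip [0.5923 0.239  0.0906] resid [0.25 0.33] meter 0.07173141022763765 0.031756646369032714
wireR x [0.6033 0.2142 0.0675] resid [5.31 7.42] meter 0.08766058954917495 0.009831838072855637
wire base R [0.598  0.1752 0.0801] resid [0.31 0.46] meter 0.09067234206174896 -0.02941126197106896
[0.5611 0.2121 0.07  ] [0.5608 0.2153 0.07  ]
[0.5595 0.2146 0.072 ] [0.56   0.2129 0.072 ]
[ 5.5884 -0.1002  4.3782]
```

The stopper is at (0.560,0.214,0.071), meter x = 45.6 mm, which is 6 mm above its seat and consistent with the data. The wires clear the fingers. Next: over it, then down to about 10 mm above.

```bash
python3 -m jog '[{"linear":[0,-0.1,1.5],"turn":[0,0,0],"claw":1},{"linear":[0.5,-0.1,3.2],"turn":[0,0,0],"claw":1},{"linear":[2,-0.1,4.4],"turn":[0,0,0],"claw":1},{"linear":[3.7,-0.1,4.4],"turn":[0,0,0],"claw":1},{"linear":[5,-0.1,4.4],"turn":[0,0,0],"claw":1},{"linear":[5.5,-0.1,4.4],"turn":[0,0,0],"claw":1},{"linear":[5.5,-0.1,4.4],"turn":[0,0,0],"claw":1}]'
python3 look.py 8
```

```text
t: 8.72
tcp_pos: [0.559, 0.2137, 0.0804]
tool_rot: [[-0.01, 0.211, 0.977], [-0.003, 0.977, -0.211], [-1.0, -0.005, -0.009]]
contact_force: [-0.0, 0.9, -0.6]
gripper_width: 0.0004
8.825 [0.5599 0.2138 0.0814] [ 0.5769  0.012  -0.6291]
```

View pics/c8.png

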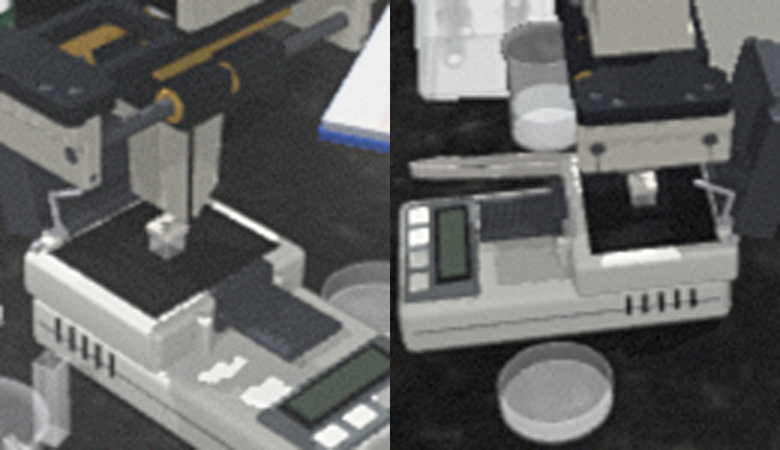

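The fingers are centred over the stopper (expected tip projection around crop (168,195)), and the lid stands open behind. Now the slow press.

```bash
python3 -m jog '[{"linear":[0.4,0,0],"turn":[0,0,0],"claw":1},{"linear":[0.8,0,0],"turn":[0,0,0],"claw":1},{"linear":[1.0,0,0],"turn":[0,0,0],"claw":1},{"linear":[1.1,0,0],"turn":[0,0,0],"claw":1},{"linear":[1.2,0,0],"turn":[0,0,0],"claw":1},{"linear":[1.3,0,0],"turn":[0,0,0],"claw":1}]'
```

```text
t: 9.57
tcp_pos: [0.5598, 0.2138, 0.0684]
tool_rot: [[-0.008, 0.211, 0.977], [-0.003, 0.977, -0.211], [-1.0, -0.005, -0.008]]
contact_force: [-1.3, -0.6, 2.0]
gripper_width: 0.0006
```

```bash
python3 -m jog '[{"linear":[0.1,0,0],"turn":[0,0,0],"claw":1},{"linear":[0.2,0,0],"turn":[0,0,0],"claw":1},{"linear":[0.3,0,0],"turn":[0,0,0],"claw":1}]'; python3 -m jog '[{"linear":[0.05,0,0],"turn":[0,0,0],"claw":1},{"linear":[0.1,0,0],"turn":[0,0,0],"claw":1}]'
```

```text
t: 9.95
tcp_pos: [0.5598, 0.2138, 0.0654]
tool_rot: [[-0.008, 0.211, 0.977], [-0.003, 0.977, -0.211], [-1.0, -0.005, -0.008]]
contact_force: [-1.1, -0.6, 2.2]
gripper_width: 0.0006
t: 10.2
tcp_pos: [0.5599, 0.2139, 0.0651]
tool_rot: [[-0.008, 0.211, 0.977], [-0.003, 0.977, -0.211], [-1.0, -0.005, -0.007]]
contact_force: [-2.9, -0.9, 11.0]
gripper_width: 0.0003
```

At z=0.0651 the force jumped from 2 to 11 N, so the stopper is on the collar. I'll retreat straight up and check.

```bash
python3 -m jog '[{"linear":[-1,0,0],"turn":[0,0,0],"claw":1},{"linear":[-3,0,0],"turn":[0,0,0],"claw":1},{"linear":[-6,0,-1.5],"turn":[0,0,0],"claw":1},{"linear":[-9,0,-4],"turn":[0,0,0],"claw":1},{"linear":[-12,0,-8],"turn":[0,0,0],"claw":1},{"linear":[-14,0,-12],"turn":[0,0,0],"claw":1},{"linear":[-14,0,-13],"turn":[0,0,0],"claw":1},{"linear":[-14,0,-13],"turn":[0,0,0],"claw":1}]'
python3 look.py 9
python3 - <<'E'
from h import *
for n,k in (('scene',(300,180)),('side',(250,220))):
    p=cv2.imread(f'pics/{n}9.png')[k[1]:k[1]+90,k[0]:k[0]+80];cv2.imwrite(f'pics/{n}9z.png',cv2.resize(p,None,fx=5,fy=5,interpolation=cv2.INTER_CUBIC))
cv2.imwrite('pics/z9.png',np.hstack([cv2.imread('pics/scene9z.png'),cv2.imread('pics/side9z.png')]))
E
```

```text
t: 11.2
tcp_pos: [0.4342, 0.2418, 0.2068]
tool_rot: [[-0.007, 0.21, 0.978], [-0.003, 0.978, -0.211], [-1.0, -0.004, -0.006]]
contact_force: [1.5, -0.1, -0.1]
gripper_width: 0.0002
11.3 [0.435  0.2411 0.2059] [-0.6832  0.0311 -0.3902]
```

View pics/z9.png

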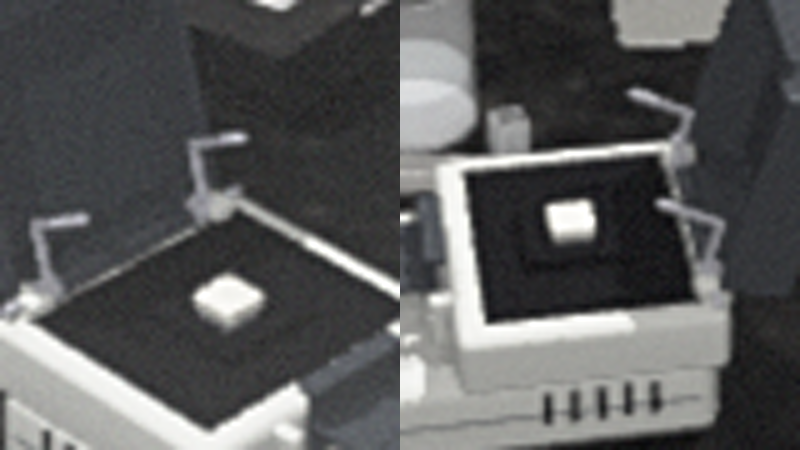

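View pics/side9.png

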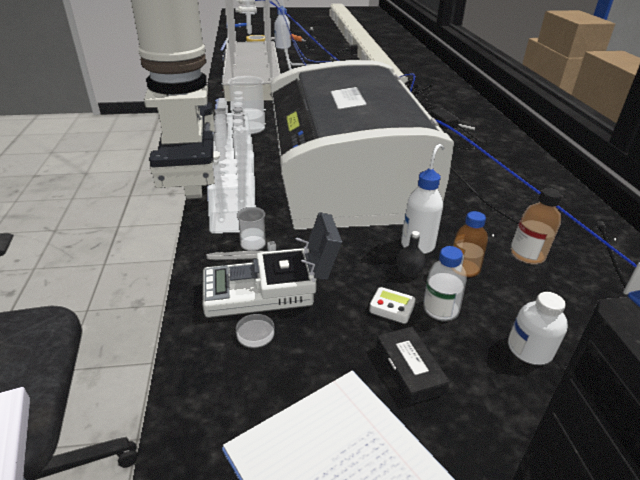

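View pics/scene9.png

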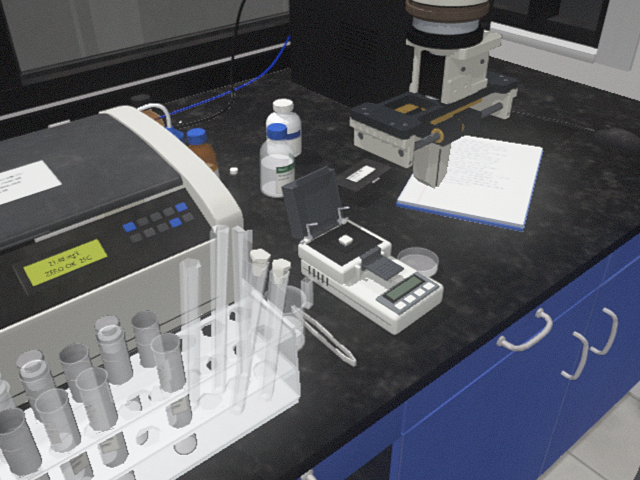

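The stopper now sits on the collar with no glass visible below it, at zoom (230,292)/(569,212). The lid leans back fully open and the bystanders look unmoved. One last numeric check, then I hand in.

```bash
python3 - <<'E'
from h import *
P=[np.array(c['mtx'])@np.linalg.inv(c['T'])[:3] for c in (camera_params('scene'),camera_params('side'))]
a=np.array([300+230.5/5-.5,180+292.5/5-.5]);b=np.array([250+169.5/5-.5,220+212.5/5-.5])
X=cv2.triangulatePoints(*P,a,b).ravel();print('stopper top',X[:3]/X[3])
for n in('scene','side'):
    d=cv2.absdiff(cv2.imread(f'pics/{n}0.png'),cv2.imread(f'pics/{n}9.png')).max(2)
    m=cv2.morphologyEx((d>60).astype(np.uint8),cv2.MORPH_OPEN,np.ones((3,3)))
    k,_,st,_=cv2.connectedComponentsWithStats(m);print(n,st[1:][st[1:,4]>15].tolist())
s=state();print(s['t'],s['contact_force']);job_done()
E
```

```text
stopper top [0.5596 0.2145 0.0653]
scene [[414, 0, 73, 6, 350], [540, 0, 70, 48, 2653], [414, 19, 64, 16, 667], [427, 30, 62, 74, 2246], [406, 40, 7, 6, 30], [409, 45, 16, 48, 361], [495, 70, 145, 264, 29200], [468, 90, 49, 29, 642], [397, 104, 19, 9, 113], [432, 113, 21, 11, 95], [350, 120, 114, 68, 3091], [282, 184, 38, 38, 936], [342, 219, 4, 4, 16], [339, 235, 13, 9, 83], [375, 235, 7, 5, 23], [305, 236, 7, 7, 38], [379, 241, 8, 7, 36], [345, 257, 16, 11, 88], [498, 272, 17, 23, 110], [523, 303, 12, 8, 66], [484, 308, 156, 172, 13503], [508, 315, 9, 9, 48], [609, 330, 7, 13, 48], [574, 332, 14, 24, 122], [602, 345, 8, 9, 42], [590, 346, 11, 8, 51], [429, 439, 106, 41, 1259], [608, 448, 32, 32, 357]]
side [[0, 14, 20, 10, 121], [0, 24, 10, 5, 40], [7, 51, 12, 10, 52], [141, 55, 67, 43, 1726], [6, 91, 4, 5, 16], [145, 99, 62, 14, 608], [197, 115, 17, 48, 440], [12, 122, 8, 3, 24], [149, 141, 61, 57, 1540], [159, 176, 5, 4, 19], [314, 213, 21, 15, 245], [260, 242, 5, 5, 20], [261, 251, 10, 3, 30], [292, 253, 11, 9, 68], [257, 255, 10, 32, 180], [279, 260, 10, 7, 61], [294, 263, 11, 6, 48], [309, 272, 3, 7, 21], [248, 292, 6, 5, 30]]
11.3 [-0.6832  0.0311 -0.3902]
the job is handed in; nothing more can be done
```

I pressed the tab, the lid sprang up, and I pushed it past its balance point; it fell back and stayed open. I then pressed the cuvette down until its stopper met the collar, backed the arm off, and handed in at 11.3 s.

- **Cuvette:** the two-view check puts the stopper top at 65.3 mm, against 65 mm fully home; it started at about 71 mm. The press force rose from 2 to 11 N at the seat.
- **Lid:** it leans back past upright in both last pictures. I did not measure its angle.
- **Bystanders:** before and after pictures differ only at the arm, the meter and its lid, with no sign that anything around it moved. The timer and bulb were checked only this way.
- **Forces:**
  - There was a brief backward push of about 5 N while I held the tab down. I took it for the rising lid, but did not confirm that.
  - The lid's edge jammed against the fingers at about 21 N early in the push, and cleared once the fingers rose along with it.

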